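# Zero the portion scale

### The arm

A 6-joint arm with a two-finger parallel gripper is mounted at the origin on the work surface; the furniture and walls round the work are solid. World frame = base frame: x ahead of the robot, y to its left, z up, the work surface at z = 0. Lengths are in m, angles in degrees, forces in N, time in s.
With the tool pointing down it reaches from about 0.3 to 1 m from the base axis. Payload 5.1 kg.
Tool frame: the origin (TCP) lies at the very end of the fingers, on their centre line; the grasp point (between the pads) lies 19 mm behind it (bot.hold_point_z is the distance from the TCP to the grasp point, in m); z points along the fingers, y is the direction in which the jaws open and shut (so a half turn about z gives the same grasp; the last joint's range is limited). The gripper opens to 95 mm and grips with 3 to 60 N. Pads are 20 mm wide; open, the fingers measure 119 mm over their backs; the gripper's body (75 mm by 180 mm) begins 59 mm behind the grasp point.
Start: joints at [-73.086, 7.093, 94.555, -0, 78.352, -4.733], TCP at [0.24, -0.604, 0.215] pointing down, gripper open.
Joint ranges: [-149.61, 149.61], [-58.7, 133.49], [1.44, 155.28], [-77.14, 257.14], [18.33, 153.61], [-166.67, 166.67]. Speed limits (degrees/s): [147.25, 147.25, 180, 180, 180, 180].

### API

Orientations are given as [roll, pitch, yaw] about the fixed x, y, z axes, in that order (R = Rz(yaw) Ry(pitch) Rx(roll)).
In Python, from rig import bot gives the robot as it stands.
- The arm moves only by the tool play_rows, never from a script. Its argument "increments" is a list of rows, each a list of 6 numbers: the shift along the tool's x, y, z in cm, then the turn, a rotation vector about the tool's x, y, z in degrees. In form: [[dx, dy, dz, wx, wy, wz], ...]. A call has 1 to 8 rows; each row shifts and turns the commanded pose from where the row before left it, along the tool's axes as they then stand; what a row does not reach is not made up. A row lasts 1/8 s, in which the tool goes at most 62.5 mm and 10.7 degrees, less where a joint would pass 70% of its speed; a pose out of reach is approached as far as the arm can. A call with a gripper value outside its range is refused whole. "gripper" is the opening in per cent of the stroke, from 0 (shut) to 100 (fully open), set as the call begins (left out, the last holds). The fingers move at their own pace and stop on an object; "grip_force" is the grip in N (left out, the last holds). Time passes only in rows, so rows that do not move let the fingers close. It gives the time, the measured TCP pose, the force and the opening at its end, in the units of the state.
- bot.read_state(): the state, without advancing time (a new reading comes with each control period).
- bot.get_image(name): name is "side" or "top" or "wrist"; returns the picture (480x640x3 uint8, red, green, blue); there is no depth.
- bot.calibration(name): a dict with "fx", "fy", "cx", "cy" (pixels), "rvec" (rotation vector, rad) and "tvec" (3), from world to camera coordinates, as OpenCV has them; the wrist camera has in their place "T_tool_cam" (4x4, takes a point from camera to tool coordinates, whose origin is the TCP and whose axes are the flange's). Camera axes: x right, y down, z forward; pixel columns grow to the right and rows downward; lengths in m; the calibration is good to about 2 mm. A picture is of the moment at which its call begins: read the wrist's pose just before it. calibration takes no time and is no camera call.
- bot.finish_job(): hands the job in, once; it reports no verdict.
Trained networks look in the newest picture that a camera, given by its name, has taken for a name from the list of things; names that differ only in an ending like _2 or _b are one class to them, and where a whole thing is asked for, a point or a joint stands for the part that bears it (a point fixed in the world has none). Each returns a list of dicts, best first, with "confidence" (0 to 1); they miss things now and then, are a little off and sometimes report something else, mostly with a low value. They report only what shows in the picture. A call takes as long as a camera call. They do not tell look-alikes from the thing itself.
- bot.outline_of(target, camera): "mask" (480x640 bool, what is visible of it) and "extent" ([left, top, right, bottom] in pixels, round what is visible of it).
- bot.place_of(target, camera): "centre" ([column, row] in pixels: a listed point, or the origin of a listed thing).
The state is a dict: "time": time; "joints": joint angles; "qvel": joint speeds; "joint_torque": joint torques, N m; "eef_pos": TCP position; "eef_rot": TCP orientation; "ft_force": force on the tool from outside, world axes, zero at the start; "moment": the same for the moment, N m; "gripper_width": opening from 0.0 (shut) to 1.0 (fully open).
Only numpy, scipy, OpenCV 4.12 (cv2) and the standard library are available. Lean on these libraries where they do the work, as an engineer would, in place of code of your own. Each camera call takes 0.05 s, during which the arm holds its last target.

### The job

Zero the portion scale with its empty bowl on the pan. On the console behind the pan, push down the raised far half of the rocker until it is fully over and stays there, then press the square key all the way down and let it up, then press the round key all the way down and let it up. Do not press the long bar key, press no key before the rocker is on, and leave the bowl and everything else standing where it is.

Things in the scene. Friction and masses are not known exactly. Their poses are not given: they have to be found in the camera images.
- scale: grey bench scale, 200 (x) x 256 (y) mm, fixed to the worktop; origin on the worktop, under its middle. Its x points away from the robot, from pan to console, y left, z up; turned up to 0.12 rad. Steel pan 120 x 240 mm, top 42 mm above the worktop, centred at x -37 mm. Behind it the raised console, x +26 to +98 mm, with a flat deck 88 mm above the worktop.
- key_row (a point): middle of the row of controls, on the console's deck (88 mm above the worktop). A rocker, a square key, a round key and a long bar key stand in a row along the scale's y, 56 mm apart (-84, -28, +28, +84 mm from here), in an order that changes; all have white plastic caps in black surrounds and differ by shape.
- rocker_push (a point): point on the top of the rocker's far half, 19 mm beyond the pivot and 7 mm short of the far end. The rocker is a shallow V-shaped white paddle, 52 mm along the scale's x, 28 mm wide, pivoting at its middle. Off: the far half slopes up away from the robot, this point 20 mm above the deck. On: it is nearly level, this point 14 mm above the deck. The point moves with the rocker.
- rocker (a joint): rocker angle in rad: near 0 off (near half down, far half raised), 0.30 fully over, on (far half down). Pushing the far half down takes about 2 to 4 N; it stays where it is left by friction.
- square_key_top (a point): centre of the top face of the square key: 28 x 28 mm, white cap standing 12 mm above the console deck (9 mm above its flat black surround). The point moves down with the key.
- square_key (a joint): joint of the square key, in m: 0 up, 0.006 fully down (at its stop). Moves straight down against a spring (2 N to start, 5 N at the stop) and comes back up when let go.
- round_key_top (a point): centre of the top face of the round key: 30 mm diameter, white cap standing 12 mm above the console deck (9 mm above its flat black surround). The point moves down with the key.
- round_key (a joint): joint of the round key, in m: 0 up, 0.006 fully down (at its stop). Moves straight down against a spring (2 N to start, 5 N at the stop) and comes back up when let go.
- bar_key_top (a point): centre of the top face of the long bar key: 14 mm (scale's x) x 38 mm (scale's y), white cap standing 12 mm above the console deck (9 mm above its flat black surround). The point moves down with the key. To be left alone.
- bar_key (a joint): joint of the long bar key, in m: 0 up, 0.006 fully down (at its stop). Moves straight down against a spring (2 N to start, 5 N at the stop) and comes back up when let go. To be left alone.
- bowl_c: empty steel bowl, 100 mm wide, 42 mm high, standing loose on the pan; origin at the centre of its underside. Leave it.
- salt_shaker: salt shaker, 44 mm wide, 90 mm high, loose to the left of the scale; origin at the centre of its underside. Leave it.
- bowl_a: larger steel bowl, 112 mm wide, 45 mm high, loose on the worktop to the right of the scale; origin at the centre of its underside. Leave it.
- kitchen_timer: wind-up kitchen timer, 63 mm wide, 56 mm high, loose to the right of the scale; origin at the centre of its underside. Leave it.
Things that resemble listed ones, but are neither listed nor needed, are in the scene too. What is shaped like the bowl_c but blue or red is not meant.

How it is judged:
By the outcome, as a careful person would: the job done as asked, in the order asked, and still so for the second after the job is handed in, with the robot touching nothing.
It also fails if it takes over 48 s, if anything falls off the work surface, if the arm or the gripper's body presses on something with over 40 N, if the wrist force passes 120 N, or if a joint passes its speed limit or range.

## Working session

There is one attempt and no reset: what is moved stays moved. The work goes in short steps, Python scripts to look and compute and a tool call to move; the robot and the scene stay as the last step left them, time stands still between calls to the robot, and variables do not carry over. Pictures are saved under pics/ and viewed, and the job is handed in when it is done.

Besides the shell and the picture viewer there is one more tool, called after "Call:" as name(argument=value, ...) on one line, values as JSON. play_rows: Moves the arm, as the interface text tells. Its arguments: {"type":"object","properties":{"increments":{"type":"array"},"gripper":{"type":"number"},"grip_force":{"type":"number"}},"required":["increments"]}

```bash
mkdir -p pics; ls; python3 - <<'E'
from rig import bot
import cv2
s=bot.read_state();print(s)
for n in ("top","side"):
    im=bot.get_image(n);cv2.imwrite(f"pics/{n}0.png",im[:,:,::-1])
    c=bot.calibration(n);print(n,c)
    for t in ["key_row","rocker_push","square_key_top","round_key_top","bar_key_top","scale","bowl_c"]:
        print(t,[(r["centre"],round(r["confidence"],2)) for r in bot.place_of(t,n)[:3]])
print(bot.calibration("wrist"))
E
```

```text
pics
{'time': 0.0, 'joints': array([-7.30879429e+01,  7.13295309e+00,  9.46331394e+01,  1.25208918e-03,
        7.83521078e+01, -4.73330901e+00]), 'qvel': array([ 0.00241427,  0.01135694, -0.03880897,  0.1553618 , -0.05818024,
        0.04100743]), 'joint_torque': array([-1.21641835e-03, -4.17604673e+01, -3.59928632e+01,  7.73480209e-02,
        4.92094900e-02, -1.70259591e-04]), 'eef_pos': array([ 0.2395445 , -0.60356269,  0.21340291]), 'eef_rot': array([-1.79882304e+02, -1.09752294e-02,  2.16451008e+01]), 'ft_force': array([-0.07360034, -0.51057842,  0.59974708]), 'moment': array([ 0.01114282,  0.04408715, -0.0086543 ]), 'gripper_width': 1.0016671399055685}
top {'fx': 545.7443118367113, 'fy': 545.7443118367113, 'cx': 317.5175163891755, 'cy': 238.15071432549578, 'rvec': array([ 2.12282378, -2.15544785,  0.1590463 ]), 'tvec': array([-4.18717190e-05,  3.75024434e-01,  1.10470678e+00])}
key_row [([371.6, 220.8], 0.69), ([374.4, 184.4], 0.68)]
rocker_push [([329.4, 172.4], 0.84)]
square_key_top [([391.0, 184.1], 0.56)]
round_key_top [([360.5, 186.0], 0.69)]
bar_key_top [([415.4, 187.8],
[... 414 characters left out ...]
ey_top [([308.0, 195.6], 0.65)]
round_key_top [([292.0, 206.7], 0.47)]
bar_key_top [([323.1, 188.8], 0.65), ([303.0, 206.7], 0.19)]
scale [([319.7, 251.0], 0.77)]
bowl_c [([271.4, 384.3], 0.9), ([193.1, 343.5], 0.86), ([335.3, 235.6], 0.73)]
{'fx': 362.7446640115936, 'fy': 362.7446640115936, 'cx': 324.57207729756544, 'cy': 236.77576236779447, 'T_tool_cam': array([[-4.72426060e-04, -9.65481523e-01, -2.60471123e-01,
         7.28030552e-02],
       [ 9.99999886e-01, -4.37293358e-04, -1.92832697e-04,
        -7.65655539e-04],
       [ 7.22741142e-05, -2.60471184e-01,  9.65481619e-01,
        -1.69334092e-01],
       [ 0.00000000e+00,  0.00000000e+00,  0.00000000e+00,
         1.00000000e+00]])}
```

View pics/top0.png

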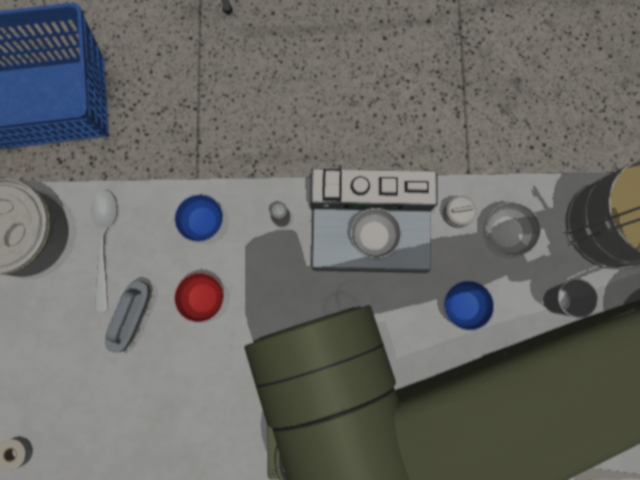

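View pics/side0.png

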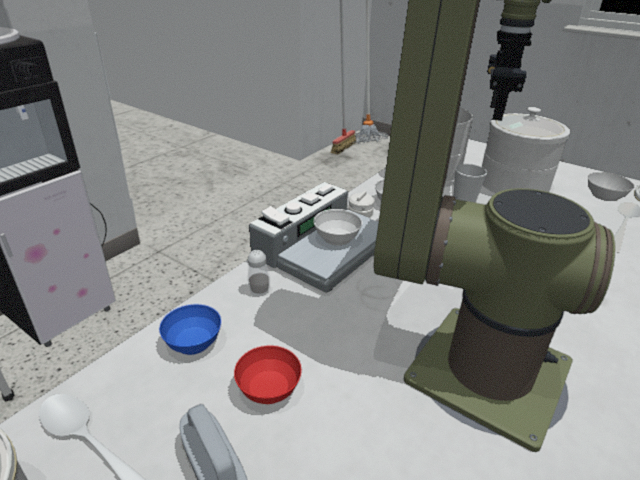

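```bash
cat > h.py <<'E'
import numpy as np,cv2
from rig import bot
from scipy.spatial.transform import Rotation as Ro
def ray(n,uv,st=None):
    c=bot.calibration(n)
    d=np.array([(uv[0]-c['cx'])/c['fx'],(uv[1]-c['cy'])/c['fy'],1.])
    if n=='wrist':
        R=Ro.from_euler('xyz',st['eef_rot'],degrees=True).as_matrix()
        T=c['T_tool_cam'];return st['eef_pos']+R@T[:3,3],R@T[:3,:3]@d
    R=cv2.Rodrigues(c['rvec'])[0];return -R.T@c['tvec'],R.T@d
def at(n,uv,z,st=None):
    o,d=ray(n,uv,st);return o+d*(z-o[2])/d[2]
def proj(n,p):
    c=bot.calibration(n);R=cv2.Rodrigues(c['rvec'])[0];q=R@np.array(p)+c['tvec']
    return c['fx']*q[0]/q[2]+c['cx'],c['fy']*q[1]/q[2]+c['cy']
E
python3 - <<'E'
from h import *
for n,d in (("top",dict(row=(374.4,184.4,.088),rk=(329.4,172.4,.108),sq=(391,184.1,.1),rd=(360.5,186,.1),bar=(415.4,187.8,.1),sc=(368.8,224.8,0))),
 ("side",dict(row=(301.1,205.9,.088),rk=(269.9,208,.108),sq=(308,195.6,.1),rd=(292,206.7,.1),bar=(323.1,188.8,.1)))):
  for k,v in d.items(): print(n,k,at(n,v[:2],v[2]).round(4))
for n in("top","side"):
  im=cv2.imread(f"pics/{n}0.png");u=(372,200) if n=="top" else (300,210)
  cv2.imwrite(f"pics/{n}0c.png",cv2.resize(im[u[1]-60:u[1]+60,u[0]-80:u[0]+80],None,fx=5,fy=5,interpolation=cv2.INTER_CUBIC))
E
```

```text
top row [ 0.4726 -0.1212  0.088 ]
top rk [ 0.4932 -0.0314  0.108 ]
top sq [ 0.4696 -0.1527  0.1   ]
top rd [ 0.4668 -0.0924  0.1   ]
top bar [ 0.4613 -0.2004  0.1   ]
top sc [ 0.4066 -0.1157  0.    ]
side row [ 0.4677 -0.1171  0.088 ]
side rk [ 0.4901 -0.0421  0.108 ]
side sq [ 0.4709 -0.1457  0.1   ]
side rd [ 0.4673 -0.0854  0.1   ]
side bar [ 0.464  -0.1926  0.1   ]
```

The row from left to right is rocker, round, square, bar (top camera: cols 332, 360, 389, 416, row ~186). bowl_c is the steel bowl on the pan. I'm moving above the scale for a closer look with the wrist camera.

Call:
play_rows(increments=[[0,0,-2,0,0,8],[0,0,-2,0,0,8],[0,0,-2,0,0,8],[0,-5,0,0,0,0],[0,-5.5,0,0,0,0],[0,-5.5,0,0,0,0],[1,-5.5,0,0,0,0],[2,-5.5,0,0,0,0]], gripper=0)

```text
time: 1.8
eef_pos: [0.2807, -0.334, 0.2748]
eef_rot: [180.0, -0.0, -2.5]
ft_force: [0.9, -0.5, 0.6]
gripper_width: 0.212
```

Call:
play_rows(increments=[[2,-5.5,0,0,0,0],[2,-5.5,0,0,0,0],[2,-5.5,0,0,0,0],[2,-5.5,0,0,0,0],[1,0,0,0,0,0],[0,0,0,0,0,0],[0,0,0,0,0,0]])

```text
time: 2.68
eef_pos: [0.3794, -0.1207, 0.2745]
eef_rot: [180.0, 0.0, -2.5]
ft_force: [0.2, -0.2, -0.1]
gripper_width: 0.006
```

```bash
python3 - <<'E'
from h import *
s=bot.read_state();print(s['time'],s['eef_pos'],s['eef_rot'],s['ft_force'],s['gripper_width'])
im=bot.get_image("wrist");cv2.imwrite("pics/w1.png",im[:,:,::-1])
for t,z in [("key_row",.088),("rocker_push",.108),("square_key_top",.1),("round_key_top",.1),("bar_key_top",.1)]:
    for r in bot.place_of(t,"wrist")[:2]: print(t,r["centre"],round(r["confidence"],2),at("wrist",r["centre"],z,s).round(4))
E
```

```text
2.675 [ 0.37936268 -0.12071331  0.2745421 ] [ 1.79993579e+02  3.58556326e-02 -2.48967482e+00] [ 0.20615747 -0.22945765 -0.08483026] 0.005635133395126092
key_row [315.2, 122.4] 0.86 [ 0.467  -0.1152  0.088 ]
square_key_top [350.2, 120.8] 0.63 [ 0.4665 -0.1472  0.1   ]
round_key_top [289.8, 120.5] 0.87 [ 0.4692 -0.0926  0.1   ]
bar_key_top [410.4, 120.6] 0.94 [ 0.4643 -0.2015  0.1   ]
```

View pics/w1.png

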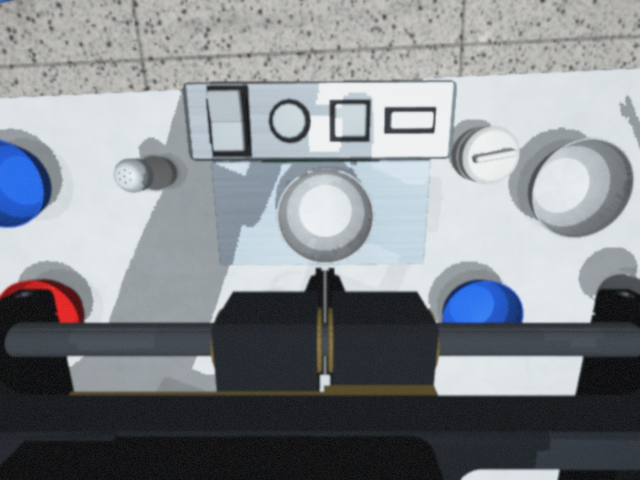

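The wrist view shows rocker (col 229), round (289), square (350) and bar (410), all at row ~120. The row is parallel to the tool axes. I'll confirm with an enlarged crop.

```bash
python3 - <<'E'
import cv2
im=cv2.imread("pics/w1.png");cv2.imwrite("pics/w1c.png",cv2.resize(im[70:170,175:465],None,fx=2.7,fy=2.7,interpolation=cv2.INTER_CUBIC))
E
```

```text
(no output)
```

View pics/w1c.png

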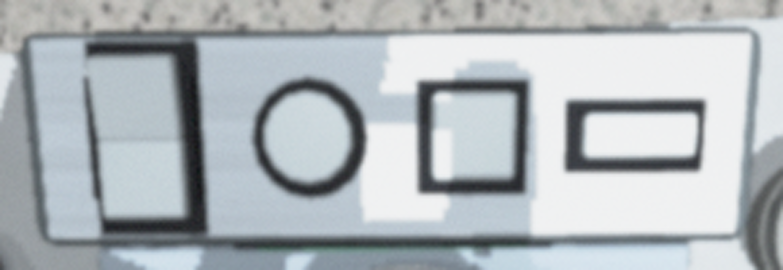

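View pics/side0c.png

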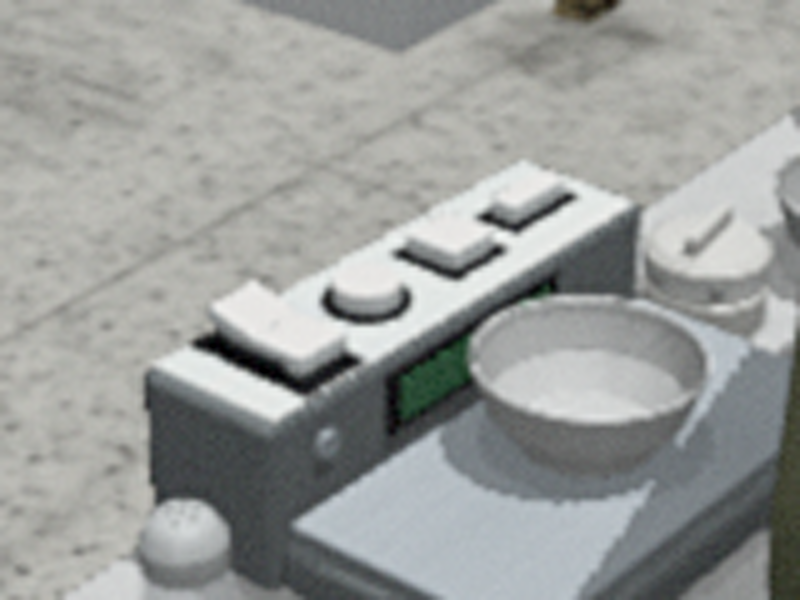

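Call:
play_rows(increments=[[3.75,-3,2,0,0,0],[3.5,-3,3,0,0,0],[3.5,-2.9,3,0,0,0],[0,0,3,0,0,0],[0,0,2.5,0,0,0],[0,0,1.0,0,0,0],[0,0,0,0,0,0]])

```text
time: 3.85
eef_pos: [0.4906, -0.0352, 0.1294]
eef_rot: [-180.0, 0.1, -2.4]
ft_force: [0.1, -0.1, 0.2]
gripper_width: 0.005
```

```bash
python3 - <<'E'
from h import *
s=bot.read_state();print(s['time'],s['eef_pos'],s['eef_rot'],s['ft_force'],s['gripper_width'])
p=bot.get_image("wrist");im=bot.get_image("side")[:,:,::-1]
cv2.imwrite("pics/s2.png",cv2.resize(im[140:260,220:380],None,fx=5,fy=5,interpolation=cv2.INTER_CUBIC));cv2.imwrite("pics/w2.png",p[:,:,::-1])
E
```

```text
3.85 [ 0.49055036 -0.03519751  0.12939124] [-1.79992428e+02  5.04781108e-02 -2.38149599e+00] [ 0.12670663 -0.09517542  0.15757833] 0.004731291533310781
```

View pics/s2.png

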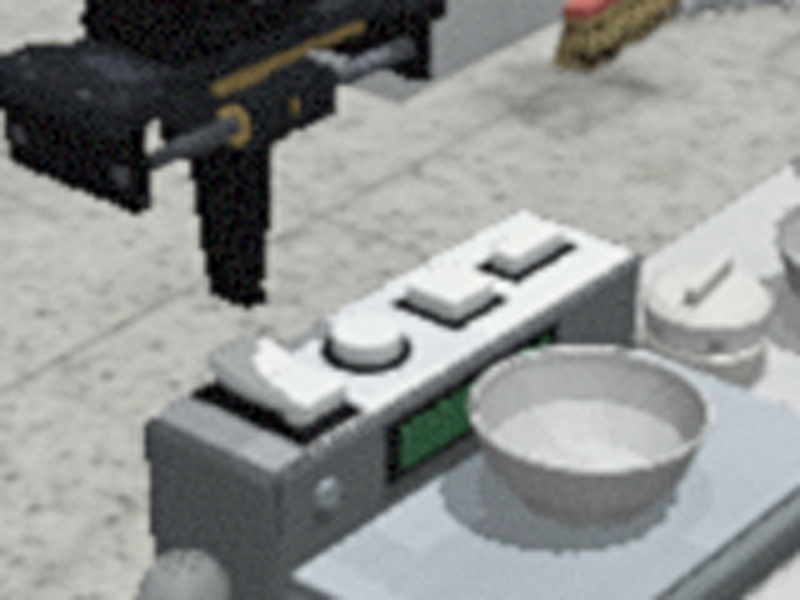

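View pics/w2.png

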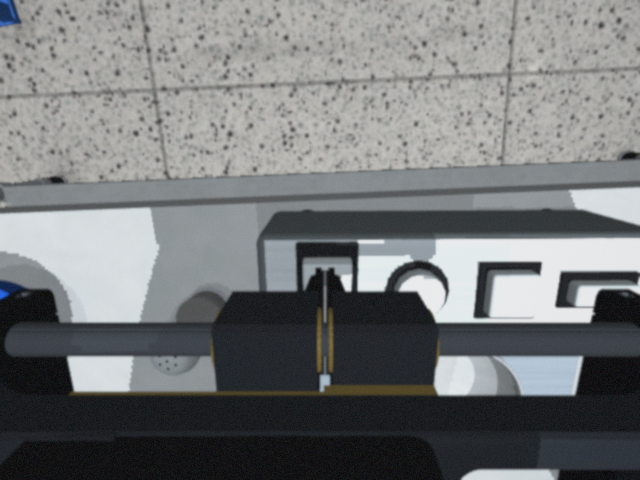

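Side and wrist views show the closed tip above the rocker's raised far half, centred sideways (cap col ~327, tip col 325). I'm pressing down in small steps.

Call:
play_rows(increments=[[0,0,1.0,0,0,0],[0,0,0.6,0,0,0],[0,0,0.3,0,0,0],[0,0,0.3,0,0,0],[0,0,0.2,0,0,0],[0,0,0,0,0,0]])

```text
time: 4.7
eef_pos: [0.4913, -0.035, 0.106]
eef_rot: [180.0, -0.1, -2.4]
ft_force: [0.7, -0.3, 0.7]
gripper_width: 0.005
```

Call:
play_rows(increments=[[0,0,0.2,0,0,0],[0,0,0.1,0,0,0],[0,0,0,0,0,0]])

```text
time: 5.08
eef_pos: [0.4914, -0.0351, 0.1031]
eef_rot: [180.0, -0.1, -2.4]
ft_force: [2.9, 0.2, 3.5]
gripper_width: 0.005
```

Call:
play_rows(increments=[[0,0,0.1,0,0,0],[0,0,0,0,0,0]])

```text
time: 5.32
eef_pos: [0.4915, -0.0351, 0.1028]
eef_rot: [180.0, -0.1, -2.4]
ft_force: [0.6, -0.2, 7.8]
gripper_width: 0.003
```

```bash
python3 - <<'E'
from h import *
s=bot.read_state();print(s['time'],s['eef_pos'],s['ft_force'],s['gripper_width'])
im=bot.get_image("side")[:,:,::-1]
cv2.imwrite("pics/s3.png",cv2.resize(im[140:260,220:380],None,fx=5,fy=5,interpolation=cv2.INTER_CUBIC))
E
```

```text
5.325 [ 0.49147457 -0.03508984  0.1027973 ] [ 0.60420949 -0.19477933  7.76756043] 0.0025368998795944554
```

View pics/s3.png

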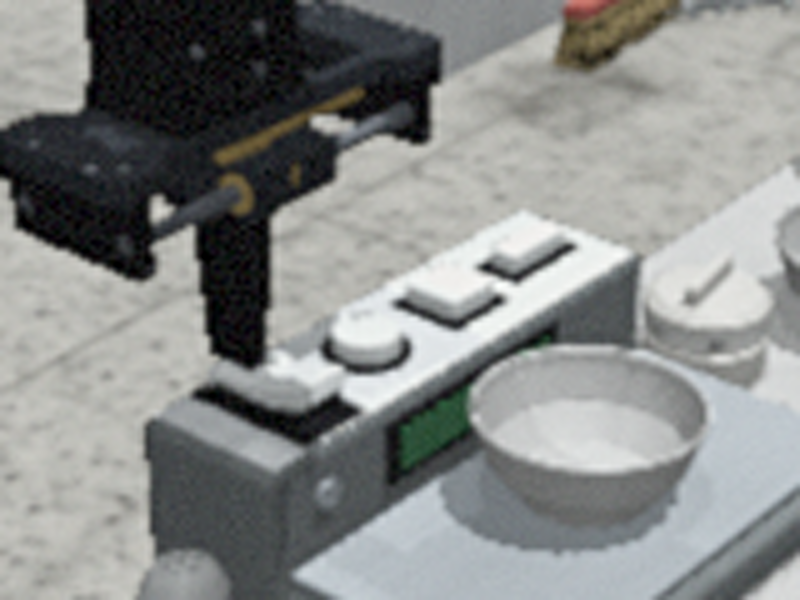

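The far half is down and the near half has risen. Force climbed to 7.8 N with almost no travel, which is the stop. I'll give it a little more pressure, then lift.

Call:
play_rows(increments=[[0,0,0.1,0,0,0],[0,0,0,0,0,0]])

```text
time: 5.62
eef_pos: [0.4915, -0.0351, 0.1027]
eef_rot: [180.0, -0.1, -2.4]
ft_force: [-1.2, 0.4, 10.9]
gripper_width: 0.006
```

Call:
play_rows(increments=[[0,0,-1,0,0,0],[0,0,-2,0,0,0],[-1.9,5,0,0,0,0],[0,6.2,0,0,0,0],[0,0,0,0,0,0],[0,0,0,0,0,0]])

```text
time: 6.38
eef_pos: [0.4664, -0.1457, 0.1298]
eef_rot: [-179.9, 0.1, -2.4]
ft_force: [0.3, 1.5, 0.2]
gripper_width: 0.005
```

```bash
python3 - <<'E'
from h import *
s=bot.read_state();print(s['time'],s['eef_pos'],s['eef_rot'],s['ft_force'],s['gripper_width'])
im=bot.get_image("side")[:,:,::-1];p=bot.get_image("wrist")
cv2.imwrite("pics/s4.png",cv2.resize(im[140:260,220:380],None,fx=5,fy=5,interpolation=cv2.INTER_CUBIC));cv2.imwrite("pics/w4.png",p[:,:,::-1])
E
```

```text
6.375 [ 0.46635727 -0.14573934  0.12979912] [-1.79933960e+02  1.24926783e-01 -2.40454999e+00] [0.3208811  1.54627511 0.24598021] 0.004616114265050672
```

View pics/s4.png

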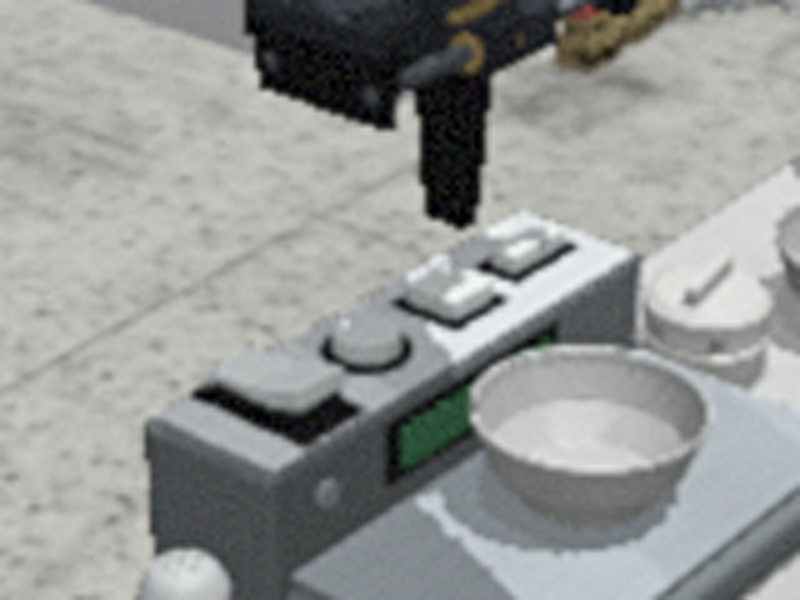

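View pics/w4.png

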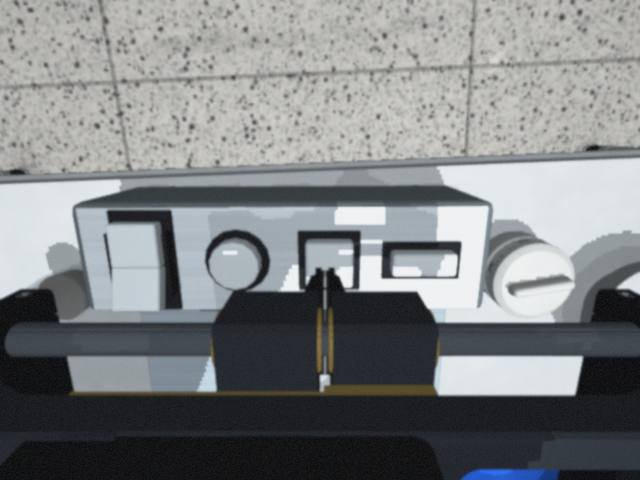

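The rocker stayed over after release, with the far half level and the near half up. The tip is above the square key, whose cap centre is at col ~330 against 325 for the tip, so I nudge +1.5 mm and press.

Call:
play_rows(increments=[[0,0.15,1.5,0,0,0],[0,0,1.0,0,0,0],[0,0,0.4,0,0,0],[0,0,0.3,0,0,0],[0,0,0.2,0,0,0],[0,0,0,0,0,0]])

```text
time: 7.22
eef_pos: [0.4673, -0.1475, 0.097]
eef_rot: [-180.0, -0.0, -2.4]
ft_force: [-2.1, 2.7, 3.2]
gripper_width: 0.005
```

Call:
play_rows(increments=[[0,0,0.2,0,0,0],[0,0,0,0,0,0]])

```text
time: 7.48
eef_pos: [0.4675, -0.1477, 0.095]
eef_rot: [180.0, -0.0, -2.4]
ft_force: [-1.6, 3.0, 4.5]
gripper_width: -0.0
```

Call:
play_rows(increments=[[0,0,0.2,0,0,0],[0,0,0,0,0,0],[0,0,0,0,0,0]])

```text
time: 7.85
eef_pos: [0.4676, -0.1478, 0.0942]
eef_rot: [180.0, -0.0, -2.4]
ft_force: [-4.2, 2.8, 11.6]
gripper_width: 0.004
```

Call:
play_rows(increments=[[0,0,0.1,0,0,0],[0,0,0,0,0,0],[0,0,0,0,0,0]])

```text
time: 8.22
eef_pos: [0.4676, -0.1478, 0.0941]
eef_rot: [180.0, -0.0, -2.3]
ft_force: [-8.0, 4.1, 15.7]
gripper_width: 0.005
```

```bash
python3 - <<'E'
from h import *
s=bot.read_state();print(s['time'],s['eef_pos'],s['ft_force'])
im=bot.get_image("side")[:,:,::-1]
cv2.imwrite("pics/s5.png",cv2.resize(im[140:260,220:380],None,fx=5,fy=5,interpolation=cv2.INTER_CUBIC))
E
```

```text
8.225 [ 0.46763756 -0.14776051  0.09411485] [-7.99714216  4.05508741 15.72235425]
```

View pics/s5.png

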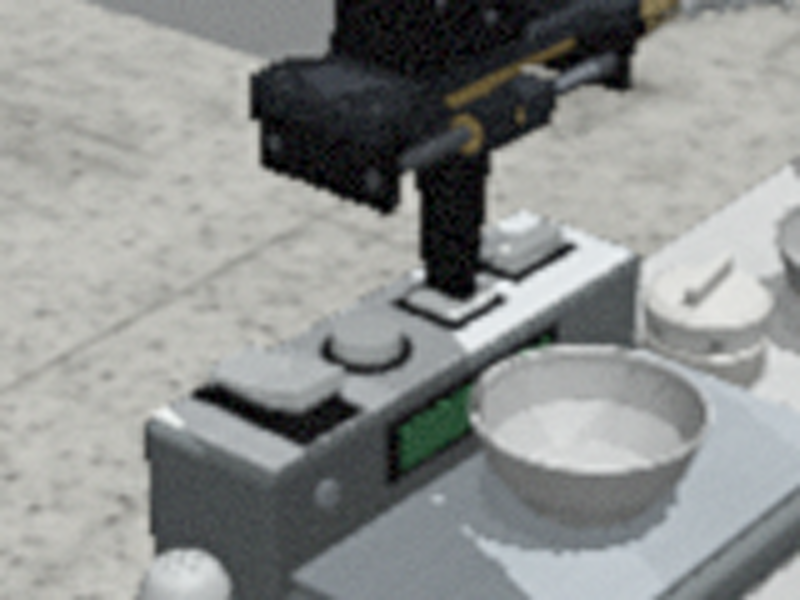

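The square key is at its stop (z 0.0941, force 15.7 N, well above the 5 N spring). I'm lifting and moving to the round key.

Call:
play_rows(increments=[[0,0,-1.5,0,0,0],[0,0,-2.3,0,0,0],[0,-3,0,0,0,0],[0,-2.6,0,0,0,0],[0,0,0,0,0,0],[0,0,0,0,0,0]])

```text
time: 9.02
eef_pos: [0.4695, -0.0922, 0.1295]
eef_rot: [180.0, -0.0, -2.3]
ft_force: [0.3, 0.0, -0.1]
gripper_width: 0.006
```

```bash
python3 - <<'E'
from h import *
s=bot.read_state();print(s['time'],s['eef_pos'],s['ft_force'])
im=bot.get_image("side")[:,:,::-1];p=bot.get_image("wrist")
cv2.imwrite("pics/s6.png",cv2.resize(im[140:260,220:380],None,fx=5,fy=5,interpolation=cv2.INTER_CUBIC));cv2.imwrite("pics/w6.png",p[:,:,::-1])
E
```

```text
9.025 [ 0.46950193 -0.0921998   0.12948993] [ 0.30214945  0.04016441 -0.07001788]
```

View pics/s6.png

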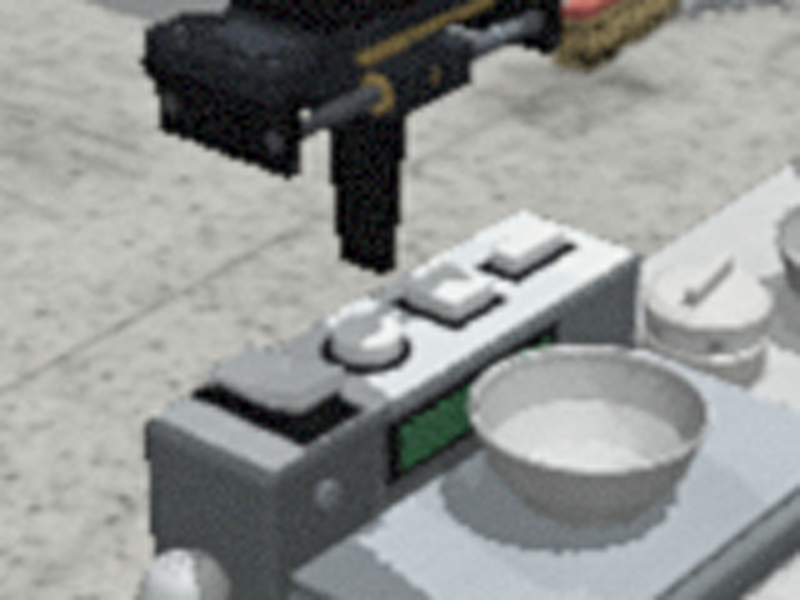

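View pics/w6.png

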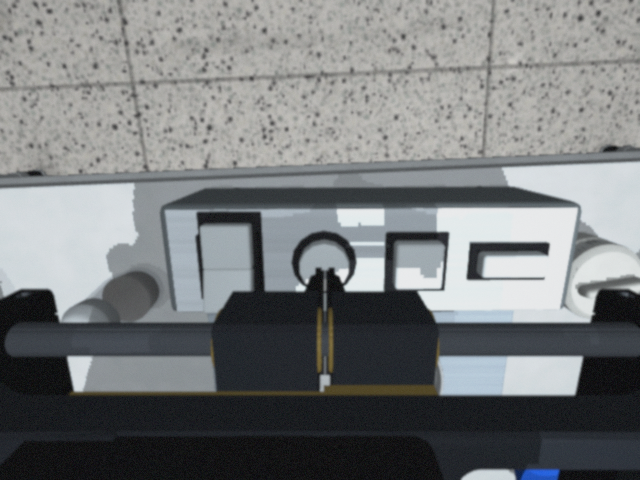

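The square key is back up and the tip is centred on the round key (col 324). I'm pressing it now.

Call:
play_rows(increments=[[0,0,1.5,0,0,0],[0,0,1.0,0,0,0],[0,0,0.4,0,0,0],[0,0,0.3,0,0,0],[0,0,0.2,0,0,0],[0,0,0.2,0,0,0],[0,0,0,0,0,0]])

```text
time: 10.0
eef_pos: [0.4696, -0.0917, 0.0943]
eef_rot: [180.0, -0.0, -2.3]
ft_force: [-4.3, -0.1, 4.9]
gripper_width: 0.004
```

Call:
play_rows(increments=[[0,0,0.2,0,0,0],[0,0,0.1,0,0,0],[0,0,0,0,0,0],[0,0,0,0,0,0]])

```text
time: 10.5
eef_pos: [0.4697, -0.0918, 0.094]
eef_rot: [180.0, 0.1, -2.3]
ft_force: [-11.7, 3.3, 20.4]
gripper_width: 0.007
```

The round key is at its stop (z 0.094, 20 N). I'm lifting clear and checking.

Call:
play_rows(increments=[[0,0,-1.5,0,0,0],[0,0,-3,0,0,0],[0,0,-5,0,0,0],[-3,0,-5,0,0,0],[-5,0,0,0,0,0],[0,0,0,0,0,0],[0,0,0,0,0,0]])

```text
time: 11.38
eef_pos: [0.3901, -0.0884, 0.2357]
eef_rot: [180.0, -0.1, -2.4]
ft_force: [0.0, 0.3, 1.2]
gripper_width: 0.007
```

```bash
python3 - <<'E'
from h import *
s=bot.read_state();print(s['time'],s['eef_pos'],s['ft_force'])
im=bot.get_image("side")[:,:,::-1];p=bot.get_image("wrist")
cv2.imwrite("pics/s7.png",cv2.resize(im[140:260,220:380],None,fx=5,fy=5,interpolation=cv2.INTER_CUBIC));cv2.imwrite("pics/w7.png",p[:,:,::-1])
E
```

```text
11.375 [ 0.39006302 -0.08842869  0.23567775] [0.04378255 0.25620517 1.18580727]
```

View pics/s7.png

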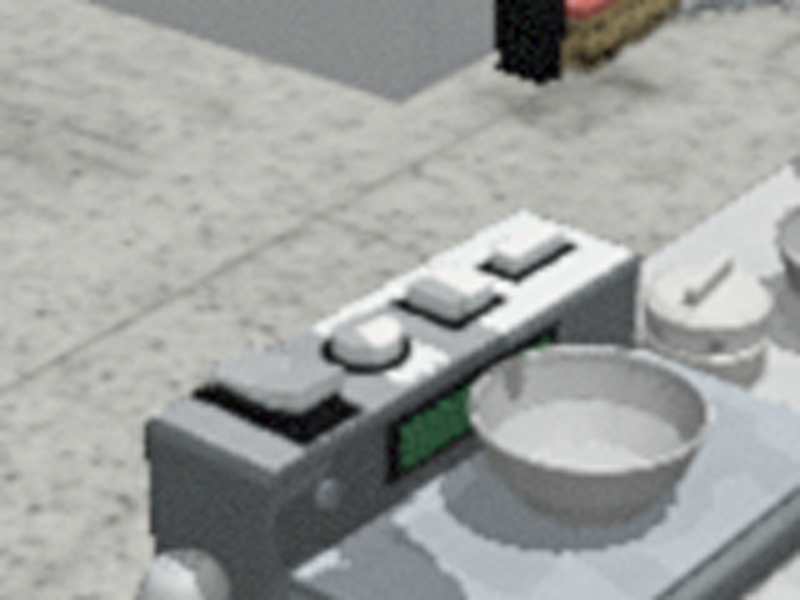

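View pics/w7.png

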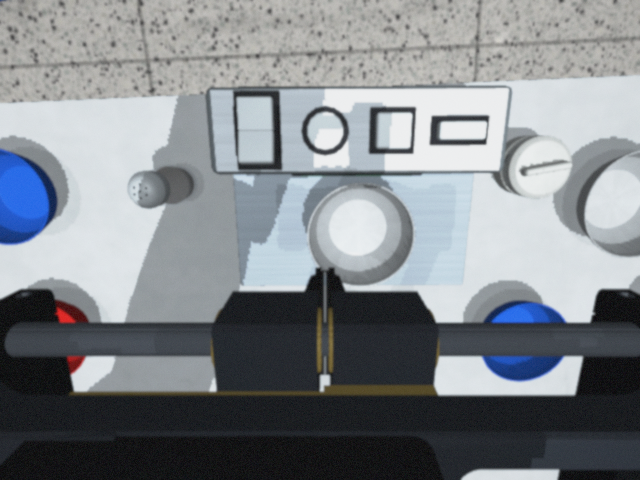

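The keys are all up, the rocker is still over, and the bowl, shaker and timer haven't moved. The arm is clear of everything.

```bash
python3 -c "
from rig import bot
print(bot.finish_job())"
```

```text
the job is handed in; nothing more can be done
None
```

I zeroed the scale in the order asked and handed the job in at about 11.4 s of the 48 s allowed; no verdict is reported.

- **Rocker:** I pushed the far half down to its stop at z 0.1027 m with about 11 N. It was still over in the final pictures.
- **Square key:** I pressed it to its stop at z 0.0941 m with about 16 N. It came back up.
- **Round key:** I pressed it to its stop at z 0.0940 m with about 20 N. It came back up.
- **Everything else:** I never pressed the bar key. The last pictures show the bowl still on the pan, the shaker and timer in place, and the arm clear.

Two small disagreements turned up:

- **Key spacing:** the networks put the keys about 54.5 mm apart instead of 56 mm. I corrected this by measuring the key surrounds in the wrist picture.
- **Rocker detection:** the network did not find the rocker point in the wrist picture, so I worked out its position from the row of controls.

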